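# Snap the biscuit-cutter stand together and proof-pull the joint

### The arm

A 6-joint arm with a two-finger parallel gripper is mounted at the origin on a cart in front of the work surface, level with it; the furniture and walls round the work are solid. World frame = base frame: x ahead of the robot, y to its left, z up, the work surface at z = 0. Lengths are in m, angles in rad, forces in N, time in s.
With the tool pointing down it reaches from about 0.325 to 0.875 m from the base axis. Payload 4.4 kg.
Tool frame: the origin (TCP) lies on the centre line of the jaws, within the pads' length; the fingertips stand 17 mm ahead of it and the grasp point (between the pads) lies 2 mm behind it; z points along the fingers, y is the line along which they close (so a half turn about z gives the same grasp; the last joint's range is limited). The gripper opens to 85 mm and grips with 20 to 120 N. Pads are 22 mm wide; open, the fingers measure 114 mm over their backs; the gripper's body (76 mm by 85 mm) begins 54 mm behind the grasp point. The pads swing forward as they close: fully open they stand 13 mm farther back than shut.
Start: joints at [-1.312, 0.207, 1.542, -0, 1.393, -0.15], TCP at [0.229, -0.528, 0.218] pointing down, gripper open.
Joint ranges: [-2.73, 2.73], [-0.86, 2.22], [0.23, 2.46], [-1.11, 4.25], [0.08, 2.63], [-2.82, 2.82]. Speed limits (rad/s): [2.79, 2.79, 3.14, 3.14, 3.14, 3.14].

### API

Orientations are given as a rotation vector (axis times angle).
In Python, from workcell import monitor, eyes, manip gives the robot as it stands.
- The arm moves only by the shell command python3 -m jog 'ROWS'. ROWS is JSON, a list of rows, each a list of 7 numbers: the gripper's target within -1 to 1 (shut at 1, half-way at 0, fully open at -1), then the shift along the tool's x, y, z in m, then the turn, a rotation vector about the tool's x, y, z in degrees. A call has 1 to 12 rows; each row shifts and turns the commanded pose from where the row before left it, along the tool's axes as they then stand; what a row does not reach is not made up. A row lasts 1/10 s, in which the tool goes at most 50 mm and 8.59 degrees, less where a joint would pass 70% of its speed; a pose out of reach is approached as far as the arm can. A call with a gripper value outside its range is refused whole. The fingers move at their own pace and stop on an object; the grip force is fixed at half the most. Time passes only in rows, so rows that do not move let the fingers close. It gives the time, the measured TCP pose, the force, the opening and the grip force at its end, in the units of the state.
- monitor.get_state(): the state, without advancing time (a new reading comes with each control period).
- eyes.capture(name): name is "side" or "top"; returns (picture, depth): 384x512x3 uint8, red, green, blue; 384x512 float32, m along the optical axis (not along the pixel's ray), 0 where there is no reading.
- eyes.camera_params(name): a dict with "fx", "fy", "cx", "cy" (pixels), "k1" (the pictures are not rectified: a ray, as slopes to the right and down, at radius r is drawn at 1 + k1 r^2 times it, then the intrinsics apply), "R" (3x3) and "t" (3): a world point X has camera coordinates R X + t. Camera axes: x right, y down, z forward; pixel columns grow to the right and rows downward; lengths in m; the calibration is good to about 2 mm. A picture is of the moment at which its call begins. camera_params takes no time and is no camera call.
- manip.close_job(): hands the job in; it is judged then, once.
The state is a dict: "clock": time; "joint_positions": joint angles; "joint_vel": joint speeds; "joint_efforts": joint torques, N m; "ee_pos": TCP position; "tcp_rot": TCP orientation; "force": force on the tool from outside, world axes, zero at the start; "moment": the same for the moment, N m; "gripper_width": finger opening in m; "grasp_force": force on a finger pad.
Only numpy, scipy, OpenCV 4.12 (cv2) and the standard library are available. Lean on these libraries where they do the work, as an engineer would, in place of code of your own. Each camera call takes 0.05 s, during which the arm holds its last target. There are 200 camera calls.

### The job

Put the wooden post on the stud of the round base and press it straight down until it snaps in and sits fully home. Then keep hold of the post and prove the joint: pull it straight up with about 12 N, keep that pull steady for about two seconds, and let it down again and release it, so that it stands home on the base. Never load the joint with more than about 20 N, pressing or pulling, and do not disturb the biscuit cutters nearby.

Things in the scene. Friction and masses are not known exactly. Their poses are not given: they have to be found in the camera images.
- post: Loose pale wooden post, upright, 98 mm tall, 0.12 kg; origin at the centre of its underside, z up its axis; round, so yaw does not matter. Foot (0 to 34 mm): hollow sleeve, outside diameter 52 mm, open below, with a steel bead inside (throat 29 mm wide, 6 mm above the underside). From 46 mm up a straight shaft, diameter 28 mm, to a rounded top at 98 mm: grip it there.
- post_foot (a point): Centre of the post's underside (the mouth of the hollow foot), on its axis.
- post_grip (a point): Point on the post's axis 66 mm above its underside, in the straight 28 mm shaft: the height to grip. 32 mm below the top of the post.
- stand: Fixed round base, stuck to the worktop by a black rubber suction foot; origin at the centre of its underside, on the worktop, z up. On the rubber sits a dark wooden disc, diameter 110 mm, top 24 mm above the worktop, with a steel stud in its middle. The disc gives with the rubber, up or down, about 0.15 mm per newton.
- stand_seat (a point): Centre of the disc's top face, root of the stud; the post's underside rests here when home; moves with the disc. The foot meets the barbs 15 to 21 mm above it, takes about 6 to 10 N to press past them, snaps in 3 to 11 mm above it and then slides home. It can then lift by a slack of 2 to 9 mm (differs from stand to stand) before the barbs take the pull; they do not let go.
- cutter_round: Loose round terracotta-coloured biscuit cutter, 58 mm across, 28 mm high; origin at the centre of its underside. Leave it alone.
- cutter_star: Loose star-shaped metal biscuit cutter, 64 mm across, 22 mm high; origin at the centre of its underside. Leave it alone.
- cutter_oval: Loose oval metal biscuit cutter, 44 x 68 mm, 24 mm high; origin at the centre of its underside. Leave it alone.
- stud_mid (a point): Point on the stud's axis, 25 mm above the disc's top face. Steel stud: diameter 25 mm, rounded top 26 to 32 mm above the disc (it differs from stand to stand); the post's hollow foot goes over it with 2 mm to spare all round. Three small sprung barbs stick out of it 14 to 20 mm above the disc.
Mind the look-alikes: they are no part of the job. Several things look just like the stand: the one meant starts farthest from the robot's base.

How it is judged:
On the way, in this order (a step that is already met when the one before it is completed fails the run):
1. the post is pressed fully home on the stud (underside within 1.5 mm of the disc, centred within 4 mm, upright) (z of post_foot in the frame of stand_seat below 0.0015 m and horizontal distance between post_foot and stand_seat below 0.004 m and angle between post's own z axis and vertical below 0.08 rad), for 0.1 s.
2. the joint is pulled upward with 9 to 15 N, kept up for 1.2 s: slack taken up, disc drawn up on its rubber (contact force between post and stand between 9 and 15 N and z of post_foot in the frame of stand_seat between 0.001 and 0.011 m and height (world z) of stand_seat above 0.0246 m), for 1.2 s.
At the end, for the whole second after the job is handed in: The post stands released and still on the base, its underside within 2 mm of the disc, its axis within 4 mm of the stud's and within 0.08 rad of upright (z of post_foot in the frame of stand_seat below 0.002 m and horizontal distance between post_foot and stand_seat below 0.004 m and angle between post's own z axis and vertical below 0.08 rad and linear speed of post below 0.02 m/s); the robot touches nothing.
It fails at once if the joint is loaded with more than 22 N (contact force between post and stand above 22 N).
It fails at once if a biscuit cutter is moved by more than 15 mm (distance of any of cutter_round, cutter_star, cutter_oval from where it was at the start of the episode above 0.015 m).
It also fails if it takes over 58 s, if anything falls off the work surface, if the arm or the gripper's body presses on something with over 40 N, if the wrist force passes 120 N, or if a joint passes its speed limit or range.

## Working session

There is one attempt and no reset: what is moved stays moved. The work goes in short steps, Python scripts to look and compute and a shell command to move; the robot and the scene stay as the last step left them, time stands still between calls to the robot, and variables do not carry over. Pictures are saved under pics/ and viewed, at most 10 in all, crops included, and the job is handed in when it is done.

```bash
mkdir -p pics
cat > h.py <<'E'
import numpy as np, cv2
from workcell import monitor, eyes, manip
def ray(name,u,v):
    p=eyes.camera_params(name); R=np.array(p["R"]);t=np.array(p["t"])
    d=np.array([(u-p["cx"])/p["fx"],(v-p["cy"])/p["fy"]]); s=d.copy()
    for _ in range(20): s=d/(1+p["k1"]*(s@s))
    return -R.T@t, R.T@np.array([s[0],s[1],1.])
def onz(name,u,v,z):
    o,d=ray(name,u,v); return o+d*(z-o[2])/d[2]
def dep(name,u,v,D):
    o,d=ray(name,u,v); return o+d*D
E
python3 - <<'E'
from h import *
for n in("top","side"):
    im,D=eyes.capture(n); np.savez("pics/%s0.npz"%n,im=im,D=D)
    cv2.imwrite("pics/%s0.png"%n,im[...,::-1]); o,d=ray(n,256,192); print(n,o,d)
s=monitor.get_state(); print(s)
E
```

```text
top [ 0.29183328 -0.06850337  0.96897559] [ 0.22423119  0.01217512 -0.97450968]
side [1.29727194 0.52660416 0.58591608] [-0.71918833 -0.51760256 -0.46362783]
{'clock': 0.1, 'joint_positions': array([-1.31250372e+00,  2.07400230e-01,  1.54283055e+00,  1.19558283e-05,
        1.39351024e+00, -1.50472707e-01]), 'joint_vel': array([ 0.0011096 , -0.00134324, -0.00363765, -0.0002811 ,  0.00016861,
        0.00017917]), 'joint_efforts': array([-3.21281213e-04, -3.84089684e+01, -2.92547876e+01, -1.60806267e-04,
        4.84453616e-03, -3.42298115e-06]), 'ee_pos': array([ 0.22836963, -0.52691568,  0.21689553]), 'tcp_rot': array([-3.07410448e+00, -6.37187352e-01,  1.63271426e-04]), 'force': array([-0.11992175,  0.16129702,  0.19892253]), 'moment': array([ 0.02063808, -0.01823583, -0.02300376]), 'grasp_force': 0.0, 'gripper_width': 0.08509154342934357}
```

View pics/top0.png

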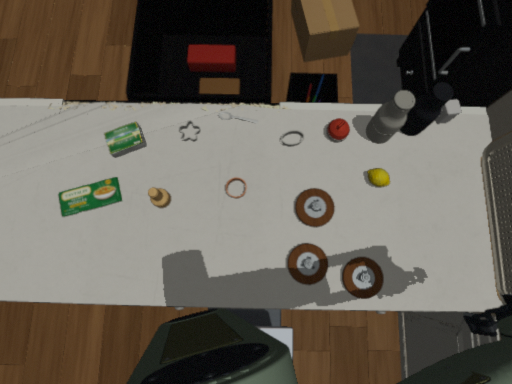

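View pics/side0.png

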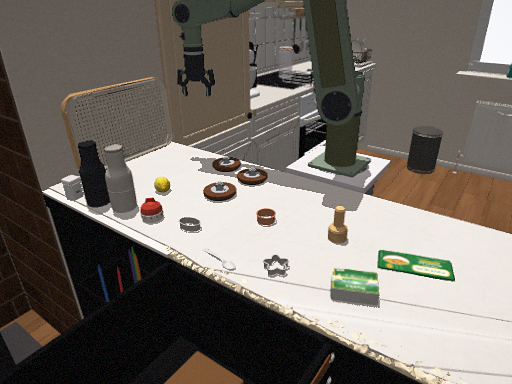

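Top view: stand candidates at (315,207), (308,263) and (363,277). The post is at (159,197). The round cutter is at (235,188), star at (190,131) and oval at (291,138). The side view shows the same three stands at (220,191), (252,176) and (227,164), with the post at (338,225). Next I measure all of them.

```bash
cat > meas.py <<'E'
from h import *
def blobs(n,im,mask,amin):
    k,l,st,c=cv2.connectedComponentsWithStats(mask.astype(np.uint8)); 
    return [(l==i,st[i],c[i]) for i in range(1,k) if st[i][4]>=amin]
def discs(n,im):
    h=cv2.cvtColor(im,cv2.COLOR_RGB2HSV)
    m=((h[...,0]<15)&(h[...,1]>130)&(h[...,2]>35)&(h[...,2]<150)); return m
if __name__=="__main__":
    for n,cs in(("top",[(315,207),(308,263),(363,277),(159,197)]),("side",[(220,191),(252,176),(227,164),(338,225)])):
        z=np.load("pics/%s0.npz"%n); im,D=z["im"],z["D"]; m=discs(n,im)
        for u,v in cs[:3]:
            w=np.zeros(m.shape,bool); w[v-23:v+24,u-23:u+24]=1
            pts=np.argwhere(m&w)[:,::-1].astype(np.float32)
            hull=cv2.convexHull(pts).reshape(-1,2)
            P=np.array([onz(n,a,b,.022)[:2] for a,b in hull]).astype(np.float32)
            (c,ax,an)=cv2.fitEllipse(P); print(n,(u,v),"ctr",np.round(c,4),"axes",np.round(ax,4),"dist",round(np.hypot(*c),4))
        u,v=cs[3]
        h=cv2.cvtColor(im,cv2.COLOR_RGB2HSV); w=np.zeros(m.shape,bool); w[v-28:v+28,u-22:u+22]=1
        M=w&(h[...,1]>80)&(h[...,0]<25)
        yx=np.argwhere(M); X=np.array([dep(n,b,a,D[a,b]) for a,b in yx])
        print(n,"post px",len(X),"z",X[:,2].min(),X[:,2].max())
        for lo,hi in((.0,.03),(.03,.04),(.05,.075),(.075,.092),(.092,.105)):
            s=X[(X[:,2]>lo)&(X[:,2]<hi)]
            if len(s): print(lo,len(s),s.mean(0).round(4),s.min(0).round(4),s.max(0).round(4))
    ims=[]
    t=np.load("pics/top0.npz")["im"]; s=np.load("pics/side0.npz")["im"]
    a=cv2.resize(t[180:300,280:400],(400,400),interpolation=2); b=cv2.resize(t[170:220,135:185],(400,400),interpolation=2)
    cv2.imwrite("pics/crop1.png",np.hstack([a,b])[...,::-1])
E
python3 meas.py
```

```text
top (315, 207) ctr [ 0.4707 -0.219 ] axes [0.1028 0.1036] dist 0.5192
top (308, 263) ctr [ 0.3171 -0.198 ] axes [0.1028 0.1035] dist 0.3738
top (363, 277) ctr [ 0.2834 -0.3439] axes [0.1022 0.1049] dist 0.4457
top post px 318 z 0.01330614217227466 0.9689755926017325
0.0 22 [0.4745 0.191  0.024 ] [0.4633 0.1839 0.0133] [0.4952 0.2041 0.0297]
0.03 54 [0.4795 0.1981 0.0367] [0.4621 0.1849 0.0305] [0.5094 0.2305 0.0399]
0.05 33 [0.4812 0.2011 0.0617] [0.4739 0.1958 0.0509] [0.4992 0.2131 0.0738]
0.075 27 [0.4811 0.2014 0.0838] [0.474  0.1955 0.0755] [0.4947 0.2145 0.0917]
0.092 81 [0.4866 0.2084 0.0975] [0.4742 0.1958 0.092 ] [0.4982 0.2216 0.1013]
side (220, 191) ctr [ 0.4141 -0.2454] axes [0.1348 0.2766] dist 0.4813
side (252, 176) ctr [ 0.3358 -0.2182] axes [0.1457 0.4144] dist 0.4005
side (227, 164) ctr [ 0.3623 -0.2785] axes [0.1814 0.2903] dist 0.457
side post px 495 z 0.003339174055101979 0.585916077707096
0.0 150 [0.5077 0.2199 0.0172] [0.491  0.1918 0.0033] [0.5171 0.24   0.0299]
0.03 82 [0.5054 0.2197 0.0358] [0.4832 0.1922 0.0301] [0.5138 0.2384 0.04  ]
0.05 80 [0.4984 0.2166 0.0628] [0.4882 0.2011 0.0504] [0.5049 0.2272 0.0748]
0.075 52 [0.4985 0.2162 0.0836] [0.4915 0.202  0.075 ] [0.5031 0.2273 0.0918]
0.092 53 [0.4922 0.215  0.0961] [0.4776 0.2013 0.0921] [0.5037 0.2265 0.0984]
```

View pics/crop1.png

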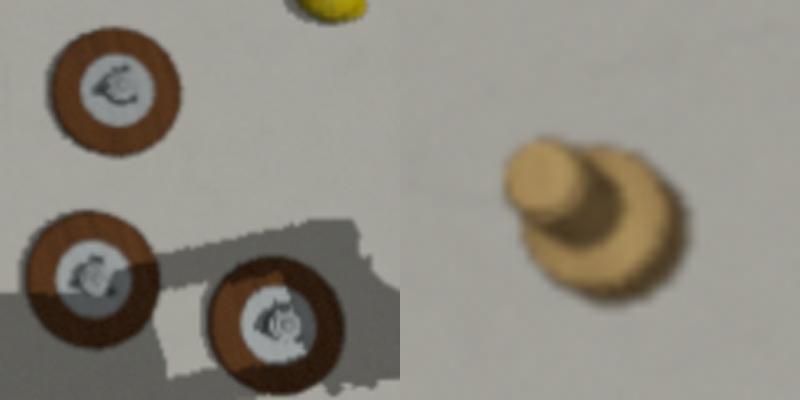

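The crop shows three alike stands, at pixels (315,207), (308,263) and (363,277), lying 0.519, 0.374 and 0.446 m from the base. I choose the first, at (0.471, -0.219), as it is the farthest. The post is upright at about (0.488, 0.209), with its cap at z≈0.098 as it should be. Now I turn the tool to yaw 0 and move over.

```bash
python3 -m jog '[[-1,0,0,0,0,0,7.8],[-1,0,0,0,0,0,7.8],[-1,0,0,0,0,0,7.8],[-1,0.02,-0.035,0,0,0,0],[-1,0.02,-0.035,0,0,0,0],[-1,0.02,-0.035,0,0,0,0],[-1,0.02,-0.035,0,0,0,0],[-1,0.02,-0.035,0,0,0,0],[-1,0.02,-0.035,0,0,0,0],[-1,0.02,-0.035,0,0,0,0],[-1,0.02,-0.035,0,0,0,0],[-1,0.02,-0.035,0,0,0,0]]'
python3 -m jog '[[-1,0.01,-0.035,0,0,0,0],[-1,0.01,-0.035,0,0,0,0],[-1,0.01,-0.035,0,0,0,0],[-1,0.01,-0.035,0,0,0,0],[-1,0.01,-0.035,0,0,0,0],[-1,0.01,-0.035,0,0,0,0],[-1,0.01,-0.035,0,0,0,0],[-1,0.01,-0.035,0,0,0,0],[-1,0,-0.035,0,0,0,0],[-1,0,-0.035,0,0,0,0],[-1,0,0,0,0,0,0],[-1,0,0,0,0,0,0]]'; python3 -c "
from h import *
s=monitor.get_state();print(s['joint_positions'],s['tcp_rot'])"
```

```text
clock: 1.3
ee_pos: [0.4087, -0.2108, 0.2176]
tcp_rot: [-3.141, -0.0, 0.001]
force: [0.4, -0.4, 0.1]
gripper_width: 0.0854
grasp_force: 0.0
clock: 2.5
ee_pos: [0.4878, 0.1379, 0.2174]
tcp_rot: [3.141, 0.004, -0.002]
force: [0.1, -0.2, -0.3]
gripper_width: 0.0855
grasp_force: 0.0
[ 1.05071235e-01  6.25011778e-02  1.70532949e+00 -5.71054467e-04
  1.37495254e+00  1.67354740e+00] [ 3.14090929e+00  3.81874673e-03 -1.76839998e-03]
```

```bash
python3 -m jog '[[-1,0,-0.036,0,0,0,0],[-1,0,-0.0355,0,0,0,0],[-1,0,0,0.03,0,0,0],[-1,0,0,0.03,0,0,0],[-1,0,0,0.03,0,0,0],[-1,0,0,0.03,0,0,0],[-1,0,0,0.02,0,0,0],[-1,0,0,0.011,0,0,0],[-1,0,0,0,0,0,0],[-1,0,0,0,0,0,0]]'
python3 -m jog '[[1,0,0,0,0,0,0],[1,0,0,0,0,0,0],[1,0,0,0,0,0,0],[1,0,0,0,0,0,0],[1,0,0,0,0,0,0],[1,0,0,0,0,0,0],[1,0,0,0,0,0,0],[1,0,0,0,0,0,0],[1,0,0,0,0,0,0],[1,0,0,0,0,0,0]]'
```

```text
clock: 3.5
ee_pos: [0.4891, 0.2085, 0.0677]
tcp_rot: [-3.141, 0.001, -0.002]
force: [0.1, -0.0, -0.4]
gripper_width: 0.0853
grasp_force: 0.0
clock: 4.5
ee_pos: [0.489, 0.2094, 0.0678]
tcp_rot: [-3.141, -0.001, -0.002]
force: [-0.5, 0.4, 5.1]
gripper_width: 0.0251
grasp_force: 59.0
```

```bash
python3 -m jog '[[1,0,0,-0.01,0,0,0],[1,0,0,-0.02,0,0,0],[1,0,0,-0.03,0,0,0],[1,0,0,-0.03,0,0,0],[1,0,0,0,0,0,0],[1,0,0,0,0,0,0]]'
python3 -m jog '[[1,0,0.02,0,0,0,0],[1,0,0.035,0,0,0,0],[1,0,0.035,0,0,0,0],[1,0,0.035,0,0,0,0],[1,0,0.035,0,0,0,0],[1,0,0.035,0,0,0,0],[1,-0.002,0.035,0,0,0,0],[1,-0.002,0.035,0,0,0,0],[1,-0.002,0.035,0,0,0,0],[1,-0.002,0.035,0,0,0,0],[1,-0.002,0.035,0,0,0,0],[1,-0.002,0.03,0,0,0,0]]'
python3 -m jog '[[1,-0.003,0.02,0,0,0,0],[1,-0.002,0.008,0,0,0,0],[1,0,0,0,0,0,0],[1,0,0,0,0,0,0],[1,0,0,0,0,0,0]]'
python3 - <<'E'
from h import *
out=[]
for n in("top","side"):
    im,D=eyes.capture(n); np.savez("pics/%s1.npz"%n,im=im,D=D); 
    out.append(cv2.resize(im[130:280,240:390] if n=="top" else im[110:230,160:280],(400,400),interpolation=2))
cv2.imwrite("pics/c2.png",np.hstack(out)[...,::-1])
E
```

```text
clock: 5.1
ee_pos: [0.4882, 0.2088, 0.1571]
tcp_rot: [3.142, 0.001, 0.001]
force: [0.0, -0.1, -1.3]
gripper_width: 0.0254
grasp_force: 59.3
clock: 6.3
ee_pos: [0.4744, -0.1918, 0.1544]
tcp_rot: [-3.139, 0.001, 0.007]
force: [0.3, -0.3, -0.9]
gripper_width: 0.025
grasp_force: 59.3
clock: 6.8
ee_pos: [0.4712, -0.2176, 0.1564]
tcp_rot: [-3.14, -0.003, 0.001]
force: [0.3, 0.9, -0.4]
gripper_width: 0.0246
grasp_force: 59.3
```

View pics/c2.png

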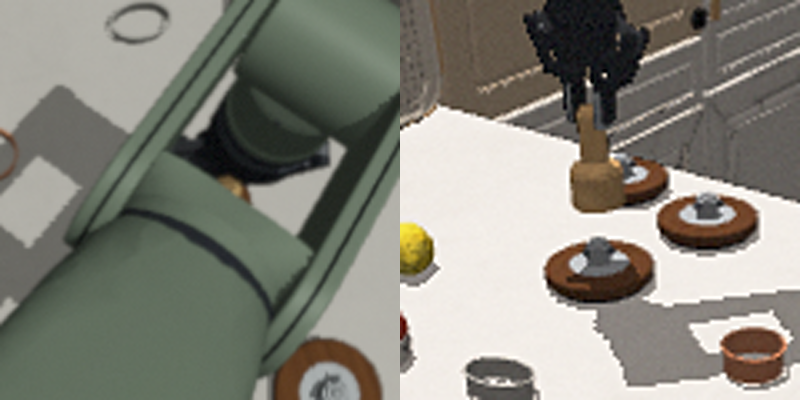

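The side crop shows the post held upright over the target stand, with its foot at about (220,166) and the stud at about (340→340 px crop; stud ≈ (599,245) in the crop). The top view is blocked by the arm. Next I compare the post and stud positions with the same camera.

```bash
cat > cmp.py <<'E'
from h import *
from scipy.optimize import least_squares
def world(n,D):
    v,u=np.mgrid[0:384,0:512]; p=eyes.camera_params(n); R=np.array(p["R"]);t=np.array(p["t"])
    K=np.array([[p["fx"],0,p["cx"]],[0,p["fy"],p["cy"]],[0,0,1.]])
    q=cv2.undistortPoints(np.stack([u,v],-1).reshape(-1,1,2).astype(np.float64),K,np.array([p["k1"],0,0,0])).reshape(384,512,2)
    X=np.dstack([q,np.ones_like(D)])*D[...,None]; X=(X-t)@R; X[D==0]=9; return X
def circ(P,r,c0,tag):
    f=least_squares(lambda c:np.hypot(*(P-c).T)-r,c0,loss="soft_l1",f_scale=.001)
    print(tag,len(P),f.x.round(4),"rms",np.sqrt(np.mean((np.hypot(*(P-f.x).T)-r)**2)).round(4))
def sel(X,c,r,lo,hi): return X[(np.hypot(X[...,0]-c[0],X[...,1]-c[1])<r)&(X[...,2]>lo)&(X[...,2]<hi)]
S=(.471,-.219)
if __name__=="__main__":
    for k in "01":
        z=np.load("pics/side%s.npz"%k); X=world("side",z["D"].astype(float))
        a=sel(X,S,.03,.032,.046); circ(a[:,:2],.0125,S,"stud side"+k)
        a=sel(X,S,.065,.020,.028); print("disc z med",np.median(a[:,2]).round(4)); 
        e=cv2.minEnclosingCircle(a[:,:2].astype(np.float32)); print("disc circ",e)
        if k=="1":
            a=sel(X,S,.04,.08,.135); circ(sel(X,S,.04,.095,.118)[:,:2],.026,S,"foot"); circ(sel(X,S,.04,.136,.15)[:,:2],.014,S,"shaft")
            b=sel(X,S,.04,.06,.2); print("lowest",np.sort(b[:,2])[:5].round(4))
        else: 
            circ(sel(X,(.489,.209),.04,.008,.03)[:,:2],.026,(.489,.209),"foot0");circ(sel(X,(.489,.209),.03,.05,.09)[:,:2],.014,(.489,.209),"shaft0")
    z=np.load("pics/top0.npz"); X=world("top",z["D"].astype(float))
    a=sel(X,S,.02,.046,.07); print("top stud",len(a),a.mean(0).round(4),a[:,2].max())
    a=sel(X,S,.07,.015,.03);print("top disc",cv2.minEnclosingCircle(a[:,:2].astype(np.float32)),np.median(a[:,2]))
    # image lateral comparison, side
    im=np.load("pics/side1.npz")["im"]; h=cv2.cvtColor(im,cv2.COLOR_RGB2HSV)
    for v in (160,163,166,169):
        m=np.where((h[v,205:235,1]>80))[0]+205; print(v,m.min(),m.max())
    g=cv2.cvtColor(im,cv2.COLOR_RGB2GRAY)
    for v in (182,184,186): print(v,g[v,208:232])
E
python3 cmp.py
```

```text
stud side0 39 [ 0.4716 -0.2182] rms 0.0031
disc z med 0.0231
disc circ ((0.4728268086910248, -0.2157498300075531), 0.055177442729473114)
foot0 134 [0.4874 0.2133] rms 0.0012
shaft0 141 [0.4872 0.2133] rms 0.0013
stud side1 37 [ 0.47   -0.2177] rms 0.0032
disc z med 0.0234
disc circ ((0.4738043546676636, -0.21459850668907166), 0.05490630865097046)
foot 107 [ 0.4695 -0.2145] rms 0.0018
shaft 36 [ 0.4696 -0.2157] rms 0.0019
lowest [0.0896 0.0903 0.0905 0.0905 0.0906]
top stud 41 [ 0.4709 -0.2185  0.0489] 0.05445516018672823
top disc ((0.4706588089466095, -0.21828991174697876), 0.05522676557302475) 0.024203852362033207
160 211 234
163 211 234
166 211 234
169 212 234
182 [237 241 243 245 248 247 211 180 198  97 100 102  92  89  91  95 126 127
 142 221 226 250 248 243]
184 [250 164  82  82  79  80  77  66  86  97  89  85  92 103  73  48  59  75
  73  70  72  72  73  88]
186 [ 73  83  82  82 112 153 200  63  42  83  77  83  76  79  72 115 212 208
 204 166  71  81  85  79]
```

Both views agree in y. In x the post sits about 1.5 mm short, so I correct that and lower towards the stud.

```bash
python3 -m jog '[[1,0.0015,0,0.01,0,0,0],[1,0,0,0.014,0,0,0],[1,0,0,0,0,0,0],[1,0,0,0,0,0,0],[1,0,0,0,0,0,0]]'
python3 - <<'E'
from h import *
im,D=eyes.capture("side"); np.savez("pics/side2.npz",im=im,D=D)
cv2.imwrite("pics/c3.png",cv2.resize(im[130:210,180:260],(640,600),interpolation=2)[...,::-1])
s=monitor.get_state();print(s['ee_pos'],s['tcp_rot'],s['force'])
for P in([.4727,-.2176,.062],[.4707,-.2183,.024]):
    p=eyes.camera_params("side");c=np.array(p["R"])@np.array(P)+p["t"];print(c[0]/c[2]*p["fx"]+p["cx"],c[1]/c[2]*p["fy"]+p["cy"])
E
```

```text
clock: 7.4
ee_pos: [0.473, -0.2191, 0.1329]
tcp_rot: [-3.142, -0.001, 0.0]
force: [-0.5, -0.2, -1.6]
gripper_width: 0.0252
grasp_force: 59.3
[ 0.47316328 -0.21923555  0.13320324] [3.14131470e+00 5.24741845e-04 6.97625192e-04] [-0.12546698 -1.25722583 -1.83056586]
218.33600771779396 177.9457190339665
219.23975667331064 188.02559734090616
```

View pics/c3.png

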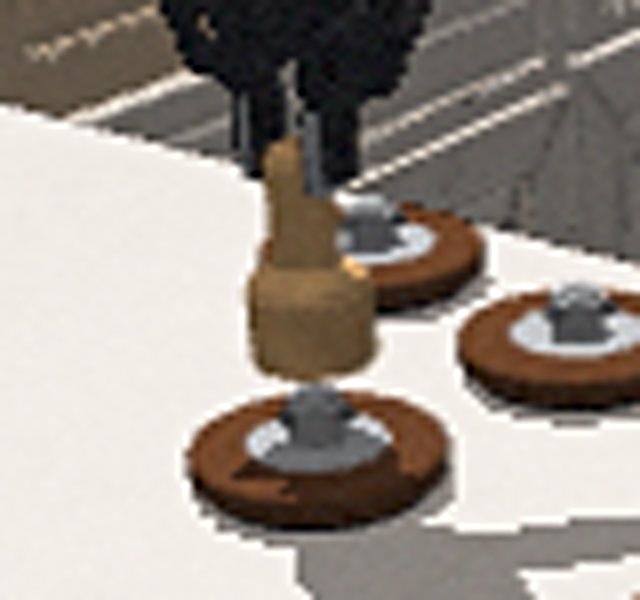

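The foot is at crop x≈248–378, centre 313. The disc is at 188–448 and the stud at 286–352, centre about 319. I check whether that sideways offset of about 2 mm is real.

Run:
```python
from h import *
s=[monitor.get_state()["ee_pos"]]
print(s)
p=eyes.camera_params("side");R=np.array(p["R"])
def pr(P):
    c=R@np.array(P)+p["t"];a=c[:2]/c[2];a=a*(1+p["k1"]*(a@a));return a*[p["fx"],p["fy"]]+[p["cx"],p["cy"]]
im=np.load("pics/side2.npz")["im"].astype(float)
# edges by half-level crossing of gray, rows of foot and disc/stud
g=im.mean(2)
def cross(v,a,b):
    r=g[v,a:b+1]; h=(r[0]+r[-1])/2; i=np.where((r[:-1]-h)*(r[1:]-h)<=0)[0]; i=i[0]; return a+i+(r[i]-h)/(r[i]-r[i+1])
for v in range(167,178): 
    try: l,r=cross(v,207,214),cross(v,223,230);print("foot",v,round(l,2),round(r,2),round((l+r)/2,2))
    except Exception as e: print(v,e)
for v in range(189,195):
    l,r=cross(v,199,208),cross(v,231,240);print("disc",v,round(l,2),round(r,2),round((l+r)/2,2))
for v in range(183,188): print(v,g[v,210:230].astype(int))
for z in(.022,.05,.08): print(z,pr([.471,-.219,z]))
print(pr([.471,-.219,.08])-pr([.472,-.219,.08]),pr([.471,-.218,.08])-pr([.471,-.219,.08]))
```

```text
[array([ 0.47316328, -0.21923555,  0.13320324])]
foot 167 210.47 226.39 218.43
foot 168 210.29 226.26 218.27
foot 169 210.25 226.02 218.13
foot 170 210.27 226.32 218.29
foot 171 210.45 226.09 218.27
foot 172 210.48 226.69 218.59
foot 173 210.45 226.52 218.49
foot 174 210.63 226.44 218.53
foot 175 210.6 226.77 218.69
foot 176 210.93 226.77 218.85
foot 177 210.9 226.49 218.7
disc 189 203.37 235.96 219.67
disc 190 202.58 235.86 219.22
disc 191 202.86 235.88 219.37
disc 192 202.73 236.17 219.45
disc 193 202.72 235.76 219.24
disc 194 203.38 235.5 219.44
183 [245 167 143  80  74  62  87  87  98 100  93  73  92  71  79  70  68  72
  70  81]
184 [78 77 76 70 77 60 88 99 94 82 92 99 70 53 55 65 66 67 69 69]
185 [ 78  80  73  67  55  39  50  82  77  78  76  72  49  33  96 168  94  61
  75  74]
186 [ 76  78 109 151 200  64  40  80  80  83  80  77  74 118 215 212 203 163
  66  71]
187 [ 76 123 209 204 207 197  68  79  79  81  78  78  74  86 104 127 214 204
 130  71]
0.022 [219.07364308 188.54358034]
0.05 [218.58316275 180.96213556]
0.08 [218.04774394 172.6618767 ]
[ 0.20072752 -0.10679185] [0.23464154 0.0716006 ]
```

Sideways alignment is within about 0.3 mm once the camera's tilt is allowed for, so I lower onto the stud while watching the forces.

```bash
python3 -m jog '[[1,0,0,0.004,0,0,0],[1,0,0,0.004,0,0,0],[1,0,0,0.002,0,0,0],[1,0,0,0,0,0,0]]'
python3 -m jog '[[1,0,0,0.002,0,0,0],[1,0,0,0.002,0,0,0],[1,0,0,0,0,0,0]]'
python3 -m jog '[[1,0,0,0.002,0,0,0],[1,0,0,0.001,0,0,0],[1,0,0,0,0,0,0]]'
```

```text
clock: 7.85
ee_pos: [0.4725, -0.2188, 0.1224]
tcp_rot: [-3.141, -0.0, 0.002]
force: [0.6, 0.1, -1.9]
gripper_width: 0.0251
grasp_force: 59.3
clock: 8.15
ee_pos: [0.4727, -0.2189, 0.1187]
tcp_rot: [-3.141, -0.001, 0.001]
force: [0.8, 0.5, -1.3]
gripper_width: 0.0251
grasp_force: 59.3
clock: 8.45
ee_pos: [0.4728, -0.2189, 0.1157]
tcp_rot: [-3.141, -0.001, 0.001]
force: [-0.6, -1.4, -1.9]
gripper_width: 0.0254
grasp_force: 59.4
```

```bash
python3 -m jog '[[1,0,0,0.002,0,0,0],[1,0,0,0.001,0,0,0],[1,0,0,0,0,0,0]]'
python3 -m jog '[[1,0,0,0.002,0,0,0],[1,0,0,0.001,0,0,0],[1,0,0,0,0,0,0]]'
python3 -m jog '[[1,0,0,0.002,0,0,0],[1,0,0,0,0,0,0]]'
```

```text
clock: 8.75
ee_pos: [0.4728, -0.2189, 0.1127]
tcp_rot: [-3.141, -0.001, 0.001]
force: [0.4, 0.7, -1.1]
gripper_width: 0.0252
grasp_force: 59.4
clock: 9.05
ee_pos: [0.4728, -0.2189, 0.1097]
tcp_rot: [-3.141, -0.001, 0.001]
force: [-1.3, 0.5, -2.0]
gripper_width: 0.025
grasp_force: 59.4
clock: 9.25
ee_pos: [0.4731, -0.2192, 0.1081]
tcp_rot: [3.141, 0.001, 0.001]
force: [0.6, -0.0, -0.5]
gripper_width: 0.025
grasp_force: 59.4
```

```bash
python3 -m jog '[[1,0,0,0.002,0,0,0],[1,0,0,0,0,0,0]]'
python3 -m jog '[[1,0,0,0.001,0,0,0],[1,0,0,0,0,0,0]]'
python3 -m jog '[[1,0,0,0.001,0,0,0],[1,0,0,0,0,0,0]]'
```

```text
clock: 9.45
ee_pos: [0.4735, -0.2196, 0.1066]
tcp_rot: [3.14, 0.001, 0.002]
force: [0.3, -0.4, 3.0]
gripper_width: 0.025
grasp_force: 59.7
clock: 9.65
ee_pos: [0.4736, -0.2197, 0.1058]
tcp_rot: [3.14, 0.001, 0.002]
force: [-0.8, -0.4, 4.3]
gripper_width: 0.0251
grasp_force: 59.9
clock: 9.85
ee_pos: [0.4739, -0.2198, 0.105]
tcp_rot: [3.14, 0.001, 0.003]
force: [0.0, -0.1, 6.1]
gripper_width: 0.0251
grasp_force: 60.1
```

```bash
python3 -m jog '[[1,0,0,0.001,0,0,0],[1,0,0,0,0,0,0]]'
python3 -m jog '[[1,0,0,0.001,0,0,0],[1,0,0,0,0,0,0]]'
```

```text
clock: 10.05
ee_pos: [0.474, -0.2199, 0.1042]
tcp_rot: [3.14, 0.001, 0.004]
force: [-0.6, -1.2, 6.8]
gripper_width: 0.0247
grasp_force: 60.2
clock: 10.25
ee_pos: [0.4741, -0.2199, 0.1033]
tcp_rot: [3.14, 0.001, 0.004]
force: [0.5, -0.3, 7.1]
gripper_width: 0.0253
grasp_force: 60.2
```

```bash
python3 -m jog '[[1,0,0,0.001,0,0,0],[1,0,0,0,0,0,0]]'
python3 -m jog '[[1,0,0,0.001,0,0,0],[1,0,0,0,0,0,0]]'
python3 -m jog '[[1,0,0,0.001,0,0,0],[1,0,0,0,0,0,0]]'
```

```text
clock: 10.45
ee_pos: [0.4742, -0.22, 0.1024]
tcp_rot: [3.139, 0.001, 0.004]
force: [0.1, -0.4, 6.9]
gripper_width: 0.0247
grasp_force: 60.2
clock: 10.65
ee_pos: [0.4742, -0.2201, 0.1014]
tcp_rot: [3.139, 0.001, 0.004]
force: [0.6, -1.3, 7.9]
gripper_width: 0.025
grasp_force: 60.2
clock: 10.85
ee_pos: [0.4741, -0.2201, 0.1004]
tcp_rot: [3.139, 0.001, 0.004]
force: [-0.4, -0.9, 7.0]
gripper_width: 0.025
grasp_force: 60.2
```

```bash
python3 -m jog '[[1,0,0,0.001,0,0,0],[1,0,0,0,0,0,0]]'
python3 -m jog '[[1,0,0,0.001,0,0,0],[1,0,0,0,0,0,0]]'
python3 -m jog '[[1,0,0,0.001,0,0,0],[1,0,0,0,0,0,0]]'
```

```text
clock: 11.05
ee_pos: [0.4739, -0.2201, 0.0991]
tcp_rot: [3.139, 0.001, 0.003]
force: [0.3, -1.4, 5.7]
gripper_width: 0.0255
grasp_force: 60.0
clock: 11.25
ee_pos: [0.4735, -0.2199, 0.0977]
tcp_rot: [3.14, 0.001, 0.002]
force: [-0.1, -1.2, 4.0]
gripper_width: 0.0256
grasp_force: 59.8
clock: 11.45
ee_pos: [0.4718, -0.2187, 0.0948]
tcp_rot: [-3.141, -0.001, 0.004]
force: [-0.2, -1.5, -0.8]
gripper_width: 0.0251
grasp_force: 59.7
```

Snapped past the barbs; now slide home.

```bash
python3 -m jog '[[1,0,0,0.001,0,0,0],[1,0,0,0.001,0,0,0],[1,0,0,0,0,0,0]]'
python3 -m jog '[[1,0,0,0.001,0,0,0],[1,0,0,0,0,0,0]]'
python3 -m jog '[[1,0,0,0.001,0,0,0],[1,0,0,0,0,0,0]]'
```

```text
clock: 11.75
ee_pos: [0.4725, -0.2187, 0.0933]
tcp_rot: [-3.141, -0.001, 0.002]
force: [-0.2, -2.0, -1.5]
gripper_width: 0.025
grasp_force: 59.6
clock: 11.95
ee_pos: [0.4727, -0.2188, 0.0927]
tcp_rot: [-3.141, -0.001, 0.001]
force: [0.3, -1.2, -1.2]
gripper_width: 0.0258
grasp_force: 59.7
clock: 12.15
ee_pos: [0.4728, -0.2189, 0.0919]
tcp_rot: [-3.141, -0.001, 0.0]
force: [-0.3, -1.4, -0.9]
gripper_width: 0.025
grasp_force: 59.7
```

```bash
python3 -m jog '[[1,0,0,0.001,0,0,0],[1,0,0,0,0,0,0]]'
python3 -m jog '[[1,0,0,0.001,0,0,0],[1,0,0,0,0,0,0]]'
python3 -m jog '[[1,0,0,0.001,0,0,0],[1,0,0,0,0,0,0]]'
```

```text
clock: 12.35
ee_pos: [0.4731, -0.2189, 0.0914]
tcp_rot: [-3.141, -0.001, -0.0]
force: [-0.6, -0.5, 2.1]
gripper_width: 0.0249
grasp_force: 60.1
clock: 12.55
ee_pos: [0.4734, -0.219, 0.0908]
tcp_rot: [-3.142, -0.001, -0.001]
force: [-1.2, 1.5, 5.5]
gripper_width: 0.025
grasp_force: 60.5
clock: 12.75
ee_pos: [0.4736, -0.2191, 0.0904]
tcp_rot: [3.141, 0.001, 0.002]
force: [-1.9, 0.8, 9.3]
gripper_width: 0.0251
grasp_force: 60.8
```

Home: contact began at TCP z≈0.0918, as predicted, and it is now pressed with about 10 N. Next I pull up gradually.

```bash
python3 -m jog '[[1,0,0,-0.002,0,0,0],[1,0,0,-0.001,0,0,0],[1,0,0,-0.001,0,0,0],[1,0,0,0,0,0,0]]'
python3 -m jog '[[1,0,0,-0.001,0,0,0],[1,0,0,-0.001,0,0,0],[1,0,0,0,0,0,0]]'
python3 -m jog '[[1,0,0,-0.001,0,0,0],[1,0,0,0,0,0,0]]'
```

```text
clock: 13.15
ee_pos: [0.4726, -0.2189, 0.0924]
tcp_rot: [-3.141, -0.001, 0.001]
force: [-0.3, -2.1, -1.5]
gripper_width: 0.0253
grasp_force: 59.6
clock: 13.45
ee_pos: [0.4728, -0.219, 0.0949]
tcp_rot: [-3.141, -0.0, 0.0]
force: [-0.2, -0.9, -2.4]
gripper_width: 0.0254
grasp_force: 59.6
clock: 13.65
ee_pos: [0.4725, -0.2189, 0.0955]
tcp_rot: [-3.141, -0.001, 0.001]
force: [-1.2, -2.7, -4.2]
gripper_width: 0.0251
grasp_force: 59.4
```

```bash
python3 -m jog '[[1,0,0,-0.001,0,0,0],[1,0,0,0,0,0,0]]'
python3 -m jog '[[1,0,0,-0.001,0,0,0],[1,0,0,0,0,0,0],[1,0,0,0,0,0,0]]'
```

```text
clock: 13.85
ee_pos: [0.4723, -0.2188, 0.0962]
tcp_rot: [-3.141, -0.001, 0.002]
force: [-0.2, -2.1, -6.8]
gripper_width: 0.0251
grasp_force: 59.3
clock: 14.15
ee_pos: [0.4721, -0.2187, 0.097]
tcp_rot: [-3.141, -0.001, 0.003]
force: [0.4, -3.2, -12.9]
gripper_width: 0.0253
grasp_force: 59.5
```

```bash
for i in 1 2 3; do python3 -m jog '[[1,0,0,0,0,0,0]]' | grep -E "ee_pos|^force"; done
```

```text
ee_pos: [0.4723, -0.2188, 0.0972]
force: [0.2, -3.3, -12.0]
ee_pos: [0.4723, -0.2187, 0.0973]
force: [-0.1, -4.0, -13.2]
ee_pos: [0.4723, -0.2187, 0.0973]
force: [-1.1, -3.3, -14.3]
```

```bash
for i in 1 2 3; do python3 -m jog '[[1,0,0,0,0,0,0]]' | grep -E "ee_pos|^force"; done
```

```text
ee_pos: [0.4724, -0.2187, 0.0974]
force: [-0.6, -3.4, -14.3]
ee_pos: [0.4725, -0.2188, 0.0975]
force: [-0.7, -3.9, -14.9]
ee_pos: [0.4725, -0.2188, 0.0976]
force: [-0.6, -3.2, -15.4]
```

The pull is creeping up, so I ease off slightly and keep holding.

```bash
python3 -m jog '[[1,0,0,0.0006,0,0,0]]' | grep -E "ee_pos|^force"; for i in 1 2 ; do python3 -m jog '[[1,0,0,0,0,0,0]]' | grep -E "ee_pos|^force"; done
```

```text
ee_pos: [0.4727, -0.2188, 0.0972]
force: [-1.3, -2.7, -12.7]
ee_pos: [0.4728, -0.2188, 0.0973]
force: [-1.1, -2.2, -13.6]
ee_pos: [0.4728, -0.2189, 0.0974]
force: [-1.5, -3.2, -13.4]
```

```bash
for i in 1 2 3; do python3 -m jog '[[1,0,0,0.0001,0,0,0],[1,0,0,0,0,0,0],[1,0,0,0.0001,0,0,0]]' | grep -E "clock|ee_pos|^force"; done
```

```text
clock: 15.35
ee_pos: [0.4729, -0.2189, 0.0972]
force: [-1.9, -2.2, -13.1]
clock: 15.65
ee_pos: [0.473, -0.219, 0.0971]
force: [-1.3, -1.6, -11.9]
clock: 15.95
ee_pos: [0.473, -0.219, 0.0969]
force: [-2.4, -2.1, -11.8]
```

```bash
for i in 1 2 3; do python3 -m jog '[[1,0,0,0.0001,0,0,0],[1,0,0,0,0,0,0],[1,0,0,0,0,0,0]]' | grep -E "clock|ee_pos|^force"; done
```

```text
clock: 16.25
ee_pos: [0.473, -0.2191, 0.0968]
force: [-1.8, -1.1, -10.3]
clock: 16.55
ee_pos: [0.4731, -0.219, 0.0967]
force: [-1.9, -1.4, -9.9]
clock: 16.85
ee_pos: [0.4731, -0.2191, 0.0966]
force: [-1.0, -0.9, -9.5]
```

I repeat a steady 2 s hold in mid-band to be safe.

```bash
python3 -m jog '[[1,0,0,-0.0005,0,0,0],[1,0,0,-0.0004,0,0,0]]' | grep -E "clock|ee_pos|^force"; for i in 1 2 3 4; do python3 -m jog '[[1,0,0,0,0,0,0],[1,0,0,0,0,0,0]]' | grep -E "clock|ee_pos|^force"; done
```

```text
clock: 17.05
ee_pos: [0.4728, -0.219, 0.0971]
force: [-2.3, -1.8, -12.5]
clock: 17.25
ee_pos: [0.4728, -0.219, 0.0971]
force: [-0.9, -2.9, -12.2]
clock: 17.45
ee_pos: [0.4728, -0.219, 0.0972]
force: [-0.1, -2.0, -12.5]
clock: 17.65
ee_pos: [0.4728, -0.219, 0.0972]
force: [-1.3, -2.2, -12.7]
clock: 17.85
ee_pos: [0.4728, -0.219, 0.0973]
force: [-1.0, -3.1, -13.2]
```

```bash
for i in 1 2 3 4 5 6; do python3 -m jog '[[1,0,0,0,0,0,0],[1,0,0,0,0,0,0]]' | grep -E "clock|ee_pos|^force"; done
```

```text
clock: 18.05
ee_pos: [0.4728, -0.219, 0.0973]
force: [-1.0, -2.4, -13.3]
clock: 18.25
ee_pos: [0.4729, -0.219, 0.0973]
force: [-1.5, -2.4, -13.5]
clock: 18.45
ee_pos: [0.4729, -0.219, 0.0973]
force: [-0.6, -1.9, -14.5]
clock: 18.65
ee_pos: [0.4729, -0.219, 0.0973]
force: [-0.5, -2.4, -13.9]
clock: 18.85
ee_pos: [0.4729, -0.219, 0.0974]
force: [-1.4, -3.2, -14.1]
clock: 19.05
ee_pos: [0.4729, -0.219, 0.0973]
force: [-1.7, -2.3, -14.2]
```

```bash
python3 -m jog '[[1,0,0,0.001,0,0,0],[1,0,0,0.001,0,0,0],[1,0,0,0.001,0,0,0],[1,0,0,0.001,0,0,0],[1,0,0,0,0,0,0]]'| grep -E "clock|ee_pos|^force"
for i in 1 2 3; do python3 -m jog '[[1,0,0,0.001,0,0,0],[1,0,0,0,0,0,0]]'| grep -E "clock|ee_pos|^force"; done
```

```text
clock: 19.55
ee_pos: [0.4745, -0.2197, 0.0949]
force: [-1.3, -0.3, -2.2]
clock: 19.75
ee_pos: [0.4741, -0.2197, 0.0935]
force: [-1.0, -0.8, -2.0]
clock: 19.95
ee_pos: [0.4734, -0.2194, 0.0918]
force: [-0.5, -0.3, -0.4]
clock: 20.15
ee_pos: [0.4736, -0.2194, 0.0912]
force: [-0.4, -0.6, 3.8]
```

```bash
python3 -m jog '[[-1,0,0,0,0,0,0],[-1,0,0,0,0,0,0],[-1,0,0,0,0,0,0],[-1,0,0,0,0,0,0],[-1,0,0,0,0,0,0],[-1,0,0,0,0,0,0]]'
python3 -m jog '[[-1,0,0,-0.01,0,0,0],[-1,0,0,-0.03,0,0,0],[-1,0,0,-0.04,0,0,0],[-1,0,0,-0.04,0,0,0],[-1,0,0,-0.03,0,0,0],[-1,0,0.04,0,0,0,0],[-1,0,0.04,0,0,0,0],[-1,0,0.04,0,0,0,0],[-1,0,0.04,0,0,0,0],[-1,0,0,0,0,0,0],[-1,0,0,0,0,0,0]]'
python3 - <<'E'
from cmp import *
out=[]
for n in("top","side"):
    im,D=eyes.capture(n); X=world(n,D.astype(float)); b=sel(X,S,.06,.09,.14); print(n,len(b),b[:,2].max() if len(b) else 0)
    if n=="side":
        circ(sel(X,S,.04,.034,.052)[:,:2],.026,S,"foot"); circ(sel(X,S,.03,.075,.105)[:,:2],.014,S,"shaft"); a=b
    out.append(cv2.resize(im[100:280,170:400] if n=="top" else im[110:240,150:300],(400,400),interpolation=2))
cv2.imwrite("pics/c4.png",np.hstack(out)[...,::-1])
E
```

```text
clock: 20.75
ee_pos: [0.4729, -0.219, 0.0903]
tcp_rot: [-3.141, -0.001, 0.0]
force: [-0.0, 0.7, -0.5]
gripper_width: 0.0854
grasp_force: 0.0
clock: 21.85
ee_pos: [0.4727, -0.3797, 0.2406]
tcp_rot: [-3.141, 0.002, -0.0]
force: [0.1, -0.1, 0.4]
gripper_width: 0.0856
grasp_force: 0.0
top 120 0.12634628799605613
side 92 0.12261339685186907
foot 82 [ 0.4713 -0.2161] rms 0.0018
shaft 69 [ 0.4718 -0.2165] rms 0.0019
```

View pics/c4.png

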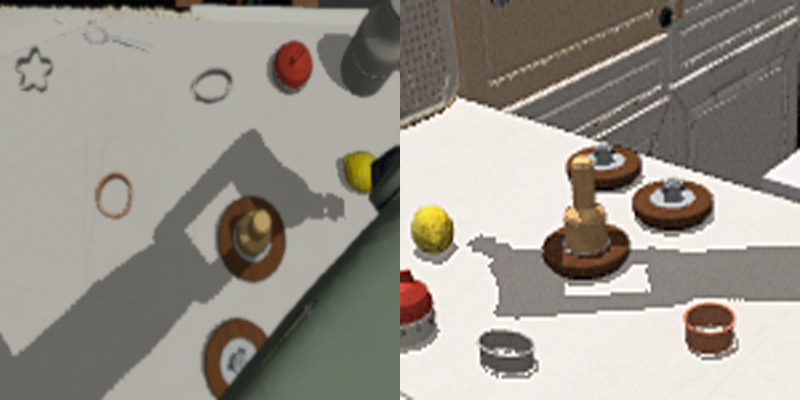

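The picture shows the post upright at (583,205) in the side crop, on the farthest stand. Its top is at about 0.122 m, as expected when home. The cutters are undisturbed and the gripper is clear.

```bash
python3 -c "
from workcell import manip; print(manip.close_job())"
```

```text
the job is handed in; nothing more can be done
None
```

I pressed the post home on the farthest stand, pulled it up at about 11–13 N for two seconds, let it down and released it, then handed the job in; the hand-in call gave no verdict.

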